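# Fit the drill plate over its hidden pin and hold it down

## Task

Pick up the wooden drill plate by its grip bar and set it level between the rails of the drilling jig at the open end, its end roughly flush with the end of the jig, so that it rests on the locating pin; then slide it towards the end stop until the slot hidden in its underside drops over the pin. Press the plate down against the sprung rest until it is fully home, its top flush with the rails, and finish while still gripping it and holding it down. Leave the mug, the sanding block and the tape measure where they are.

Things in the scene. Friction and masses are not known exactly. Their poses are not given: they have to be found in the camera images.
- drill_plate: Loose wooden drill plate, 160 (its x) x 90 (its y) x 22 mm thick, about 0.35 kg, lying flat on the bench, with four small steel drill bushes in its top. Origin: centre of the underside; z up. It is the same after a half turn about z.
- plate_grip (a point): Middle of the plate's dark wooden grip bar, 46 mm above the plate's underside. The bar stands in the middle of the plate's top: 18 mm thick along the plate's x (grip it across this), 64 mm long along y, from 22 to 58 mm above the underside.
- plate_slot (a point): Mouth of the blind slot in the middle of the plate's underside, at the plate's origin: 16 mm along the plate's x, 24 mm along y, 18 mm deep.
- jig: Drilling jig fixed to the bench: board 240 (its x) x 124 (its y) x 16 mm. Origin: centre of its underside; z up. Two rails along x, inner faces at y = +-48 mm (3 mm of play each side of the plate), tops at z = 38 mm. The -x end is open; an end stop closes the +x end, inner face at x = 110 mm. The plate goes in with its x along the jig's x, either way round.
- jig_open_end (a point): Middle of the jig's open end, on top of the board (x = -120, y = 0, z = 16 mm in the jig). With its end flush here the plate's origin is at jig x = -40 mm, and it rests on the pin with its underside at jig z = 32 mm.
- pin_track (a point): Middle of the pin's track on the board (jig x = y = 0, z = 16 mm). A fixed upright steel pin, 12 mm thick, top at jig z = 32 mm, stands at y = 0 somewhere from x = -20 to 20 mm (not reported). Slot over the pin, the plate drops to z = 22 mm on the sprung rest; pressed home it lies on the board at z = 16 mm, its top flush with the rails.
- sprung_rest (a joint): Two light wooden strips in the jig's floor, at y = +-30 mm, on springs: 0 when up (tops at z = 22 mm in the jig), grows in m as they are pressed down, 0.006 when the plate is fully home. The springs push up with 5 N at 0 and 11 N at 0.006.
- mug: Plain orange mug, 81 x 120 x 101 mm, a bystander; origin at the centre of its underside.
- sanding_block: Sanding block, 66 x 110 x 32 mm, a bystander; origin at the centre of its underside.
- tape_measure: Yellow tape measure, 37 x 88 x 62 mm, a bystander; origin at the centre of its underside.
There are look-alikes about, which are no part of the job. What is shaped like the drill_plate but red is not meant.

How it is judged:
By the outcome, as a careful person would: the job done as asked, in the order asked, and still so for the second after the job is handed in, while the arm keeps its last pose, push and grip.
It also fails if it takes over 64 s, if anything falls off the work surface, if the arm or the gripper's body presses on something with over 40 N, if the wrist force passes 120 N, or if a joint passes its speed limit or range.

## Robot

A 6-joint arm with a two-finger parallel gripper is mounted at the origin on a cart in front of the work surface, level with it; the furniture and walls round the work are solid. World frame = base frame: x ahead of the robot, y to its left, z up, the work surface at z = 0. Lengths are in m, angles in rad, forces in N, time in s.
With the tool pointing down it reaches from about 0.375 to 0.9 m from the base axis. Payload 3.1 kg.
Tool frame: the origin (TCP) lies at the centre of the arm's flange, where the gripper is bolted on; the fingertips stand robot.tip_extent ahead of it and the grasp point (between the pads) lies 164 mm ahead of it (robot.tip_extent is the distance from the TCP to the fingertips, in m); z points along the fingers, y is the line along which they close (so a half turn about z gives the same grasp; the last joint's range is limited). The gripper opens to 87 mm and grips with 3 to 60 N. Pads are 19 mm wide; open, the fingers measure 117 mm over their backs; the gripper's body (75 mm by 190 mm) begins 51 mm behind the grasp point.
Start: joints at [-1.504, 0.527, 1.433, -0, 1.181, -0.178], TCP at [0.152, -0.606, 0.405] pointing down, gripper open.
Joint ranges: [-3.08, 3.08], [-0.75, 2.2], [0.22, 2.44], [-1.43, 4.57], [0, 2.65], [-2.85, 2.85]. Speed limits (rad/s): [2.79, 2.79, 3.14, 3.14, 3.14, 3.14].

## Interface

Orientations are given as a unit quaternion [x, y, z, w].
In Python, from rig import get_obs, camera, hand_in, cut_out, robot gives the robot as it stands.
- The arm moves only by the tool step_arm, never from a script. Its argument "rows" is a list of rows, each a list of 6 numbers: the shift along the world's x, y, z in m, then the turn, a rotation vector about the world's x, y, z in degrees. A call has 1 to 12 rows; each row shifts and turns the commanded pose from where the row before left it; what a row does not reach is not made up. A row lasts 1/8 s, in which the tool goes at most 62.5 mm and 10.7 degrees, less where a joint would pass 70% of its speed; a pose out of reach is approached as far as the arm can. A call is refused whole if a number of a shift passes 0.0625 or a number of a turn 10.7, either way. A call with a gripper value outside its range is refused whole. "jaw" is the finger opening in m, from 0 to 0.087, set as the call begins (left out, the last holds). The fingers move at their own pace and stop on an object; "squeeze" is the grip in N (left out, the last holds). Time passes only in rows, so rows that do not move let the fingers close. It gives the time, the measured TCP pose, the force, the opening and the grip force at its end, in the units of the state.
- get_obs(): the state, without advancing time (a new reading comes with each control period).
- camera(name): name is "scene" or "top" or "wrist"; returns a dict with "pixels" (384x512x3 uint8, blue, green, red), "depth" (384x512 float32, m along the optical axis (not along the pixel's ray), 0 where there is no reading), "fov_y" (degrees; the focal length in pixels is half the picture's height over the tangent of half this angle, whatever the lens; pixels are square), "cx", "cy" (the principal point, pixels), "extrinsics" (4x4, takes a point from camera to world coordinates); the wrist camera has in their place "mount" (4x4, takes a point from camera to tool coordinates, whose origin is the TCP and whose axes are the flange's). Camera axes: x right, y up, looking along -z (the intrinsics and any distortion apply to the point x, -y, -z); pixel columns grow to the right and rows downward; lengths in m; the calibration is good to about 2 mm. A picture is of the moment at which its call begins: read the wrist's pose just before it.
- hand_in(): hands the job in; it is judged then, once.
Trained networks look in the newest picture that a camera, given by its name, has taken for a name from the list of things; names that differ only in an ending like _2 or _b are one class to them, and where a whole thing is asked for, a point or a joint stands for the part that bears it (a point fixed in the world has none). Each returns a list of dicts, best first, with "confidence" (0 to 1); they miss things now and then, are a little off and sometimes report something else, mostly with a low value. They report only what shows in the picture. A call takes as long as a camera call. They do not tell look-alikes from the thing itself.
- cut_out(label, camera): "region" (384x512 bool, what is visible of it) and "extent" ([centre column, centre row, width, height] in pixels, round what is visible of it).
The state is a dict: "time": time; "q": joint angles; "joint_velocities": joint speeds; "joint_torque": joint torques, N m; "position": TCP position; "tool_rot": TCP orientation; "ft_force": force on the tool from outside, world axes, zero at the start; "moment": the same for the moment, N m; "grip_width": finger opening in m; "grip_force": force on a finger pad.
Only numpy, scipy, OpenCV 4.12 (cv2) and the standard library are available. Lean on these libraries where they do the work, as an engineer would, in place of code of your own. Each camera call takes 0.05 s, during which the arm holds its last target. There are 200 camera calls.

## Working session

There is one attempt and no reset: what is moved stays moved. The work goes in short steps, Python scripts to look and compute and a tool call to move; the robot and the scene stay as the last step left them, time stands still between calls to the robot, and variables do not carry over. Pictures are saved under pics/ and viewed, at most 10 in all, crops included, and the job is handed in when it is done.

Besides the shell and the picture viewer there is one more tool, called by a JSON object that holds its "name" and its "arguments", one argument or row to a line. step_arm: Moves the arm, as the interface text tells. Its arguments: {"type":"object","properties":{"rows":{"type":"array"},"jaw":{"type":"number"},"squeeze":{"type":"number"}},"required":["rows"]}

```bash
mkdir -p pics
cat > h.py <<'E'
import numpy as np, cv2
from rig import get_obs, camera, hand_in, cut_out, robot
from scipy.spatial.transform import Rotation as R
def world(c,obs=None):
    h,w=c["depth"].shape; f=h/2/np.tan(np.radians(c["fov_y"])/2)
    v,u=np.mgrid[:h,:w]; d=c["depth"]
    P=np.stack([(u-c["cx"])/f*d,-(v-c["cy"])/f*d,-d],-1)
    if "extrinsics" in c: T=np.array(c["extrinsics"])
    else:
        T=np.eye(4);T[:3,:3]=R.from_quat(obs["tool_rot"]).as_matrix();T[:3,3]=obs["position"];T=T@np.array(c["mount"])
    return P@T[:3,:3].T+T[:3,3]
E
python3 - <<'E'
from h import *
o=get_obs();print({k:np.round(v,3) for k,v in o.items()}, robot.tip_extent)
ims=[]
for n in ("top","scene"):
    c=camera(n);print(n,[ (k,np.round(v,3).tolist()) for k,v in c.items() if k not in("pixels","depth")])
    W=world(c);np.savez(n+".npz",W=W,p=c["pixels"],d=c["depth"])
    ims.append(c["pixels"])
    for l in("drill_plate","jig","mug","sanding_block","tape_measure"):
        for r in cut_out(l,n)[:3]:
            m=r["region"]&(c["depth"]>0);print(l,round(r["confidence"],2),np.round(r["extent"]),np.round(np.median(W[m],0),3),np.round(np.percentile(W[m],95,axis=0),3))
cv2.imwrite("pics/top.png",cv2.resize(ims[0],(800,600)));cv2.imwrite("pics/scene.png",cv2.resize(ims[1],(800,600)))
E
```

```text
{'time': np.float64(0.0), 'q': array([-1.505,  0.528,  1.434, -0.   ,  1.181, -0.178]), 'joint_velocities': array([-0.001, -0.001,  0.001, -0.001, -0.001, -0.001]), 'joint_torque': array([ 2.0000e-03, -4.4004e+01, -1.7659e+01,  6.3000e-02,  5.8000e-02,
       -0.0000e+00]), 'position': array([ 0.151, -0.606,  0.404]), 'tool_rot': array([ 0.993,  0.122,  0.   , -0.001]), 'ft_force': array([0.183, 0.02 , 0.047]), 'moment': array([0.046, 0.022, 0.02 ]), 'grip_force': np.float64(0.0), 'grip_width': np.float64(0.087)} 0.1822
top [('fov_y', 53.165), ('cx', 256.99), ('cy', 193.858), ('extrinsics', [[-0.007, 0.996, -0.083, 0.478], [-1.0, -0.006, 0.008, -0.001], [0.007, 0.083, 0.996, 1.493], [0.0, 0.0, 0.0, 1.0]])]
drill_plate 0.94 [361. 241.  31.  43.] [ 0.42  -0.402  0.023] [ 0.487 -0.358  0.058]
drill_plate 0.71 [307. 217.  35.  47.] [ 0.507 -0.21   0.023] [ 0.577 -0.161  0.057]
jig 0.77 [200. 212.  49.  71.] [0.54  0.198 0.021] [0.642 0.264 0.042]
mug 0.86 [265. 147.  34.  28.] [ 0.781 -0.03   0.032] [0.812 0.009 0.102]
mug 0.62 [308. 216.  33.  44.] [ 0.511 -0.21   0.023] [ 0.581 -0.162 
[... 384 characters left out ...]
6, 0.781], [-0.019, 0.809, 0.588, 0.806], [0.0, 0.0, 0.0, 1.0]])]
drill_plate 0.93 [307. 184.  42.  31.] [ 0.496 -0.194  0.021] [ 0.579 -0.151  0.055]
drill_plate 0.67 [336. 168.  14.  16.] [ 0.481 -0.38   0.02 ] [ 0.498 -0.364  0.024]
drill_plate 0.36 [228. 177.  30.  29.] [ 0.757 -0.012  0.065] [0.81  0.016 0.098]
jig 0.71 [230. 240.  84.  49.] [0.529 0.202 0.02 ] [0.64  0.278 0.037]
mug 0.82 [229. 179.  27.  31.] [ 0.758 -0.013  0.067] [0.811 0.017 0.098]
mug 0.63 [190. 286.  36.  45.] [0.48  0.427 0.03 ] [0.52  0.473 0.033]
sanding_block 0.83 [191. 288.  40.  43.] [0.478 0.428 0.03 ] [0.516 0.473 0.033]
tape_measure 0.66 [321. 154.  16.  20.] [ 0.567 -0.411  0.039] [ 0.594 -0.39   0.061]
```

View pics/top.png

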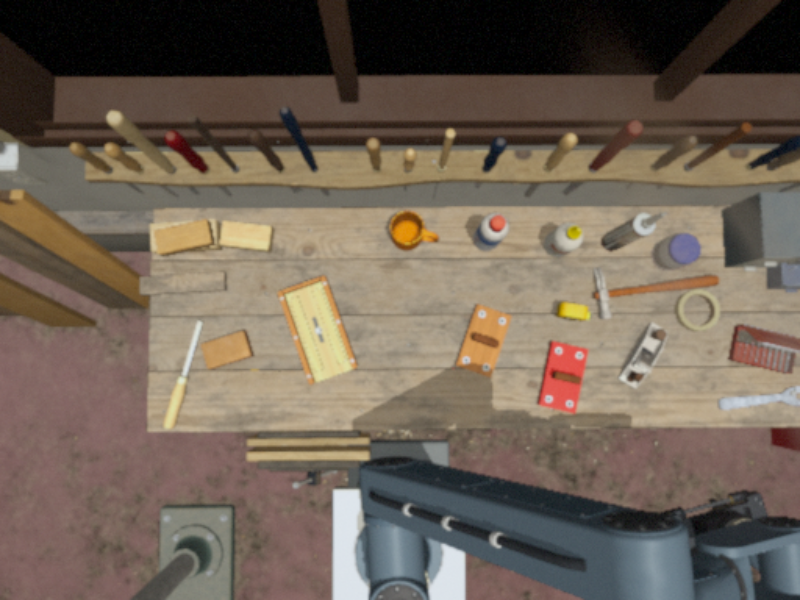

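View pics/scene.png

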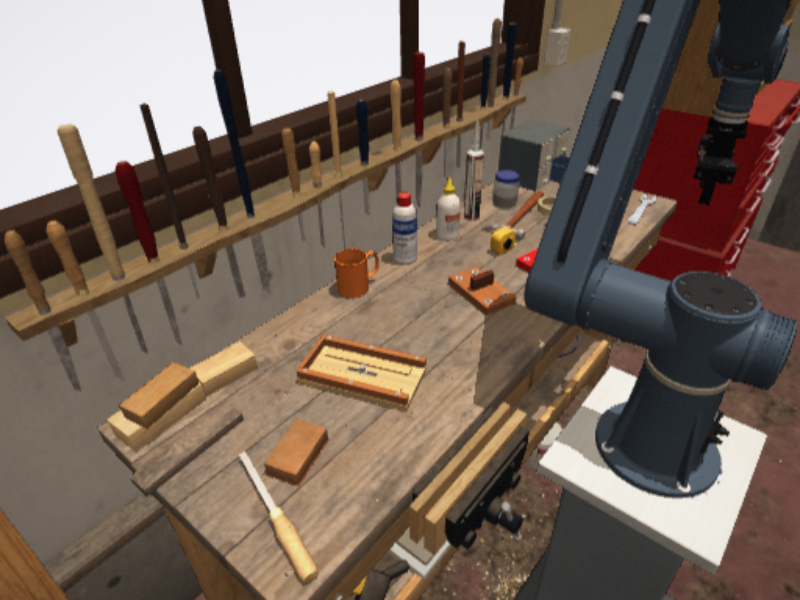

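The top view shows the wooden plate at (483,340), the red look-alike at (563,377) and the jig at (318,330). What could be taken for the plate: wooden at top (483,340), red at top (563,377), and the sanding block at (227,349). By the description I choose the wooden one with the grip bar and check it in a crop.

Run:
```python
from h import *
z=np.load("top.npz");W=z["W"];p=z["p"]
a=cv2.resize(p[185:250,285:385],(800,520),interpolation=cv2.INTER_CUBIC)[:,:400]
b=cv2.resize(p[172:248,172:236],(400,475),interpolation=cv2.INTER_CUBIC)
b=cv2.copyMakeBorder(b,0,45,0,0,0)
cv2.imwrite("pics/crop.png",np.hstack([a,b]))
def rect(n,box,lo,hi):
    u0,v0,u1,v1=box; X=W[v0:v1,u0:u1].reshape(-1,3);X=X[(X[:,2]>lo)&(X[:,2]<hi)]
    r=cv2.minAreaRect((X[:,:2]*1000).astype(np.float32));print(n,len(X),r,np.round(X.mean(0),4))
rect("plate",(288,190,332,245),.012,.033)
rect("bar",(288,190,332,245),.045,.075)
rect("jig",(172,172,236,250),.010,.05)
rect("rails",(172,172,236,250),.030,.05)
```

```text
plate 905 ((510.4552307128906, -211.25277709960938), (91.4188232421875, 160.0536346435547), 70.22003173828125) [ 0.5103 -0.2102  0.0228]
bar 83 ((510.20037841796875, -211.28225708007812), (64.3749008178711, 17.629493713378906), 70.1022720336914) [ 0.5103 -0.2101  0.0576]
jig 2086 ((533.7154541015625, 190.88636779785156), (298.334228515625, 211.6157684326172), 3.341510057449341) [0.5399 0.1967 0.0247]
rails 573 ((539.9478759765625, 195.9460906982422), (239.64613342285156, 124.18251037597656), 19.67190933227539) [0.5538 0.2018 0.0385]
```

View pics/crop.png

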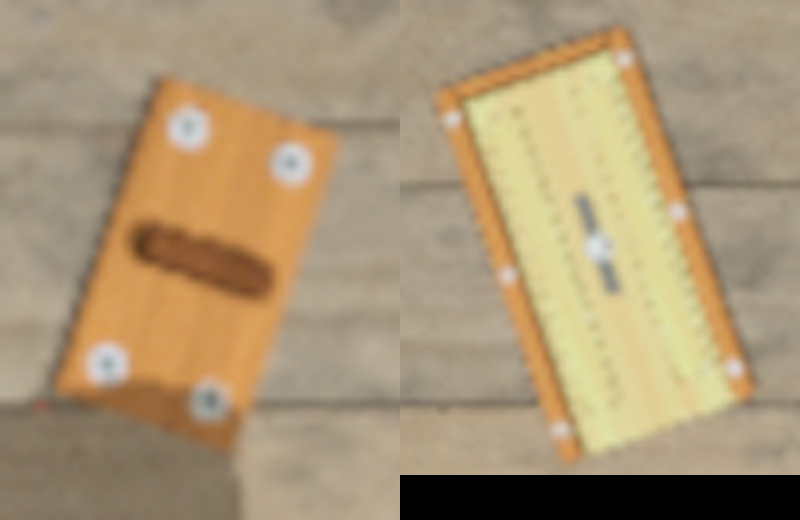

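Crop: the left half is the wooden plate with the dark bar, centre (200,260). The right half is the jig, with its end stop at the far upper-left end, open end nearest the robot, and the pin at about (600,247). Poses: plate (0.510,-0.211) with yaw -20°, jig (0.540,0.196) with yaw +19.7°.

{"name": "step_arm", "arguments": {
  "rows": [
    [0.036,0.0395,0,0,0,5.6],
    [0.036,0.0395,0,0,0,5.6],
    [0.036,0.0395,0,0,0,5.6],
    [0.036,0.0395,0,0,0,5.6],
    [0.036,0.0395,0,0,0,5.6],
    [0.036,0.0395,0,0,0,5.6],
    [0.036,0.0395,0,0,0,5.6],
    [0.036,0.0395,0,0,0,5.6],
    [0.036,0.0395,0,0,0,5.6],
    [0.035,0.0395,0,0,0,5.6],
    [0,0,0,0,0,0],
    [0,0,0,0,0,0]
  ],
  "jaw": 0.087
}}

```text
time: 2.1
position: [0.5103, -0.2114, 0.4047]
tool_rot: [0.819, 0.574, -0.0, 0.0]
ft_force: [-0.3, -0.8, -0.0]
grip_width: 0.0868
grip_force: 0.0
```

```bash
cat > w.py <<'E'
from h import *
import sys
o=get_obs();c=camera("wrist");W=world(c,o);np.savez("wr.npz",W=W,p=c["pixels"],pos=o["position"])
r=R.from_quat(o["tool_rot"]).as_matrix();y=r[:,1]
print("t",o["time"],"pos",np.round(o["position"],4),"yaw_y",np.degrees(np.arctan2(y[1],y[0])),"tilt",np.round(r[:2,2],4),"q",np.round(o["q"],2))
def rect(n,ctr,rad,lo,hi):
    X=W[(c["depth"]>0)&(np.hypot(W[...,0]-ctr[0],W[...,1]-ctr[1])<rad)&(W[...,2]>lo)&(W[...,2]<hi)]
    if len(X)<20: print(n,"none");return
    q=cv2.minAreaRect((X[:,:2]*1000).astype(np.float32));print(n,len(X),np.round(q[0],1),np.round(q[1],1),round(q[2],2),"zmed",np.round(np.median(X[:,2]),4))
E
cat > w1.py <<'E'
from w import *
rect("plate",(.51,-.211),.12,.014,.030)
rect("bar",(.51,-.211),.06,.050,.065)
rect("bench",(.51,-.211),.2,-.01,.01)
cv2.imwrite("pics/w1.png",c["pixels"])
E
python3 w1.py
```

```text
t 2.1 pos [ 0.5103 -0.2114  0.4047] yaw_y -19.958494661541547 tilt [-0.0005 -0.0005] q [-0.59  0.43  1.62 -0.    1.1  -0.25]
plate 11177 [ 509.1 -213.2] [ 90.5 160.4] 70.17 zmed 0.0227
bar 1139 [ 509.  -213.1] [64.3 17. ] 70.3 zmed 0.0582
bench 70247 [ 506.6 -219.9] [359.7 399.8] 69.08 zmed 0.0006
```

View pics/w1.png

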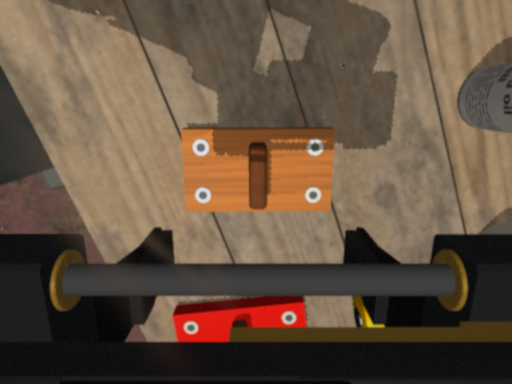

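The wrist view shows the wooden plate centred at (258,170) with the bar between the finger line. The red one is separate at (240,320). I descend, with fingers either side of the bar.

{"name": "step_arm", "arguments": {
  "rows": [
    [-0.001,-0.001,-0.035,0,0,0],
    [0,0,-0.04,0,0,0],
    [0,0,-0.04,0,0,0],
    [0,0,-0.035,0,0,0],
    [0,0,-0.025,0,0,0],
    [0,0,-0.014,0,0,0],
    [0,0,-0.005,0,0,0],
    [0,0,0,0,0,0]
  ],
  "jaw": 0.087
}}

```text
time: 3.15
position: [0.5095, -0.2129, 0.2111]
tool_rot: [0.819, 0.573, 0.0, 0.0]
ft_force: [-0.1, 0.5, 0.9]
grip_width: 0.0868
grip_force: 0.0
```

{"name": "step_arm", "arguments": {
  "rows": [
    [0,0,0,0,0,0],
    [0,0,0,0,0,0],
    [0,0,0,0,0,0],
    [0,0,0,0,0,0],
    [0,0,0,0,0,0],
    [0,0,0,0,0,0],
    [0,0,0,0,0,0],
    [0,0,0,0,0,0]
  ],
  "jaw": 0,
  "squeeze": 45
}}

```text
time: 4.15
position: [0.5094, -0.2123, 0.2107]
tool_rot: [0.819, 0.574, -0.0, -0.0]
ft_force: [-0.7, 0.0, -0.1]
grip_width: 0.0177
grip_force: 45.0
```

{"name": "step_arm", "arguments": {
  "rows": [
    [0,0,0.01,0,0,0],
    [0,0,0.025,0,0,0],
    [0,0,0.04,0,0,0],
    [0,0,0.03,0,0,0],
    [0,0,0.015,0,0,0]
  ]
}}

```text
time: 4.78
position: [0.5095, -0.2123, 0.3325]
tool_rot: [0.819, 0.574, 0.0, 0.001]
ft_force: [-0.6, 0.4, -3.8]
grip_width: 0.0176
grip_force: 45.0
```

{"name": "step_arm", "arguments": {
  "rows": [
    [0,0.02,0,0,0,2],
    [0,0.04,0,0,0,4],
    [0,0.04,0,0,0,4],
    [-0.001,0.04,0,0,0,4],
    [-0.001,0.04,0,0,0,4],
    [-0.001,0.04,0,0,0,4],
    [-0.001,0.04,0,0,0,4],
    [-0.001,0.04,0,0,0,4],
    [-0.001,0.04,0,0,0,4],
    [-0.001,0.035,0,0,0,3.7],
    [0,0.02,0,0,0,2],
    [0,0,0,0,0,0]
  ]
}}

```text
time: 6.28
position: [0.5008, 0.1846, 0.3291]
tool_rot: [0.574, 0.819, -0.001, -0.002]
ft_force: [0.2, -0.5, -4.0]
grip_width: 0.0176
grip_force: 45.0
```

```bash
cat > w2.py <<'E'
from w import *
z0=o["position"][2]-.21
print("ft",np.round(o["ft_force"],2))
rect("rails wrist",(.54,.196),.15,.034,.044)
rect("plate wrist",o["position"][:2],.12,z0+.012,z0+.034)
cv2.imwrite("pics/w2.png",c["pixels"])
c=camera("top");W=world(c)
import w; w.c=c;w.W=W
rect("rails top",(.54,.196),.15,.034,.044)
rect("plate top",o["position"][:2],.12,z0+.012,z0+.034)
E
python3 w2.py
```

```text
t 6.275 pos [0.5008 0.1846 0.3291] yaw_y 19.951864144566375 tilt [-0.0042 -0.0003] q [ 0.14  0.51  1.73  0.    0.9  -0.2 ]
ft [ 0.25 -0.47 -3.97]
rails wrist 7213 [537.3 197.7] [240.  117.1] 19.57 zmed 0.0383
plate wrist 22811 [500.8 184.2] [161.  90.] 20.03 zmed 0.1411
rails top 290 [540.1 195.7] [239.5 122.8] 19.48 zmed 0.0385
plate top 254 [504.4 175.7] [159.7  79.4] 22.54 zmed 0.1415
```

View pics/w2.png

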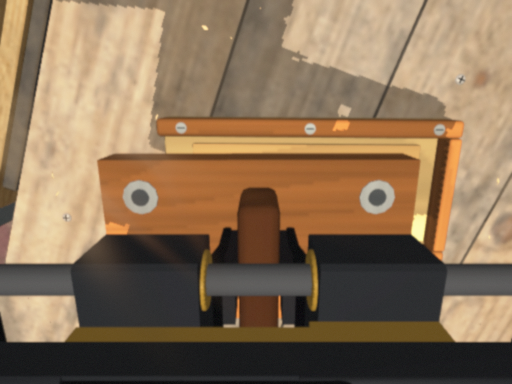

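The wrist view shows the level plate over the jig, with the left rail at row 128 and the end stop at column 450. I lower to just above the rails and measure again.

{"name": "step_arm", "arguments": {
  "rows": [
    [0,-0.001,-0.01,0,0,-0.2],
    [0,-0.001,-0.02,0,0,-0.2],
    [0,-0.001,-0.02,0,0,0],
    [0,0,-0.012,0,0,0],
    [0,0,0,0,0,0],
    [0,0,0,0,0,0]
  ]
}}

```text
time: 7.12
position: [0.5029, 0.1795, 0.2691]
tool_rot: [0.579, 0.816, 0.0, 0.0]
ft_force: [0.5, -0.6, -3.4]
grip_width: 0.0175
grip_force: 45.0
```

```bash
cat > w3.py <<'E'
from w import *
z0=o["position"][2]-.21
print("ft",np.round(o["ft_force"],2))
ps=W[(c["depth"]>0)&(abs(W[...,2]-z0-.022)<.004)&(np.hypot(*(W[...,:2]-o["position"][:2]).transpose(2,0,1))<.1)]
q=cv2.minAreaRect((ps[:,:2]*1000).astype(np.float32));print("plate",np.round(q[0],1),np.round(q[1],1),round(q[2],2),"z top",np.median(ps[:,2]))
A=np.c_[ps[:,:2],np.ones(len(ps))];print("slope",np.round(np.linalg.lstsq(A,ps[:,2],rcond=None)[0][:2],4))
th=np.radians(19.55);C=np.array([.5388,.1947]);
def J(X): d=X[...,:2]-C; return np.stack([d[...,0]*np.cos(th)+d[...,1]*np.sin(th),-d[...,0]*np.sin(th)+d[...,1]*np.cos(th)],-1)*1000
m=(c["depth"]>0)&(abs(W[...,2]-.038)<.004); r=J(W[m]); 
L=r[(r[:,1]>35)&(r[:,1]<75)&(abs(r[:,0])<130)]
def edge(side):
    xs=[];ys=[]
    for a in range(-100,100,8):
        k=L[abs(L[:,0]-a)<4,1]
        if len(k)>5: xs.append(a);ys.append(np.percentile(k,98 if side>0 else 2))
    return np.round(np.polyfit(xs,ys,1),4),len(xs)
print("left rail outer(62)",edge(1),"inner(48)",edge(-1), "x range",np.percentile(L[:,0],[.3,99.7]))
s=r[(r[:,0]>90)&(abs(r[:,1])<40)]
if len(s): print("end stop x",np.percentile(s[:,0],[2,98]),len(s))
b=J(ps);print("plate in jig x",np.percentile(b[:,0],[.5,99.5]),"y",np.percentile(b[:,1],[.5,99.5]))
cv2.imwrite("pics/w3.png",c["pixels"])
E
python3 w3.py
```

```text
t 7.125 pos [0.5029 0.1795 0.2691] yaw_y 19.30326776286663 tilt [0.0009 0.0001] q [ 0.13  0.61  1.78 -0.    0.75 -0.2 ]
ft [ 0.46 -0.64 -3.44]
plate [503.9 179.1] [161.2  90.1] 19.4 z top 0.08101374337697703
slope [ 0.0027 -0.0033]
left rail outer(62) (array([9.00000e-04, 6.15947e+01]), 25) inner(48) (array([8.00000e-04, 4.83037e+01]), 25) x range [-118.37744377  116.36087108]
end stop x [109.05076796 118.79685465] 2129
plate in jig x [-117.37230588   41.13006437] y [-5.33365471 41.87288092]
```

{"name": "step_arm", "arguments": {
  "rows": [
    [-0.001,0.001,0,0,0,0.1],
    [-0.0013,0.0011,-0.006,0,0,0.1],
    [0,0,-0.005,0,0,0],
    [0,0,-0.003,0,0,0],
    [0,0,0,0,0,0],
    [0,0,0,0,0,0],
    [0,0,0,0,0,0]
  ]
}}

```text
time: 8.05
position: [0.5003, 0.1818, 0.2549]
tool_rot: [0.577, 0.817, 0.0, 0.0]
ft_force: [-1.2, -0.1, -3.8]
grip_width: 0.0175
grip_force: 45.0
```

```bash
python3 w3.py
```

```text
t 8.05 pos [0.5003 0.1818 0.2549] yaw_y 19.525719358824837 tilt [0.0004 0.    ] q [ 0.14  0.63  1.79 -0.    0.72 -0.2 ]
ft [-1.22 -0.14 -3.82]
plate [501.2 181.2] [161.   90.3] 19.71 z top 0.06680204447851393
slope [ 0.0023 -0.0038]
left rail outer(62) (array([7.00000e-04, 6.16563e+01]), 25) inner(48) (array([4.00000e-04, 4.81116e+01]), 25) x range [-118.44819134  102.79620558]
end stop x [108.88643423 117.10046488] 1021
plate in jig x [-119.21399193   39.25187404] y [-2.2278705  44.80481599]
```

View pics/w3.png

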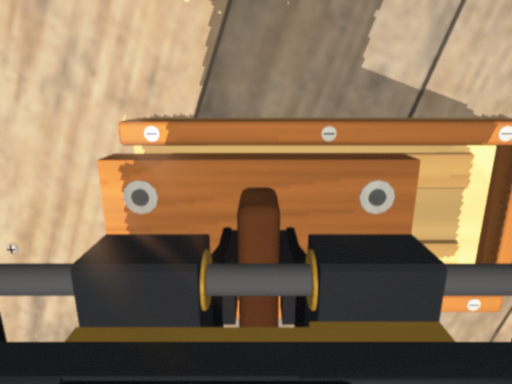

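The wrist view shows the plate parallel to the left rail, its end at column 102, about flush with the rail end. It is centred to within about 0.5 mm. Now I lower it onto the pin.

{"name": "step_arm", "arguments": {
  "rows": [
    [0,0,-0.003,0,0,0],
    [0,0,-0.003,0,0,0],
    [0,0,-0.003,0,0,0],
    [0,0,-0.0015,0,0,0],
    [0,0,0,0,0,0],
    [0,0,0,0,0,0]
  ]
}}

```text
time: 8.85
position: [0.5002, 0.1818, 0.2443]
tool_rot: [0.577, 0.817, 0.0, 0.0]
ft_force: [-0.3, -0.1, -3.7]
grip_width: 0.0178
grip_force: 45.0
```

{"name": "step_arm", "arguments": {
  "rows": [
    [0,0,-0.001,0,0,0],
    [0,0,-0.001,0,0,0],
    [0,0,0,0,0,0],
    [0,0,0,0,0,0]
  ]
}}

```text
time: 9.35
position: [0.5002, 0.1818, 0.2426]
tool_rot: [0.577, 0.817, 0.0, 0.0]
ft_force: [-1.2, 0.3, 0.0]
grip_width: 0.0175
grip_force: 45.0
```

Run:
```python
from h import *
W=np.load("top.npz")["W"];th=np.radians(19.55);C=np.array([.5400,.1958])
d=W[...,:2]-C;x=d[...,0]*np.cos(th)+d[...,1]*np.sin(th);y=-d[...,0]*np.sin(th)+d[...,1]*np.cos(th)
m=(abs(x)<.04)&(abs(y)<.02)&(W[...,2]>.0265)&(W[...,2]<.036)
print(np.round(np.c_[x[m],y[m],W[m][:,2]]*1000,1))
```

```text
[[  4.3  -0.2  30.6]
 [  1.6   4.   35.6]
 [  0.5   0.7  33.1]
 [ -0.7  -2.7  31.7]
 [ -1.6  -5.8  27.7]
 [ -1.7   5.6  32.6]
 [ -3.1   1.9  33.5]
 [ -4.3  -1.4  31.7]
 [ -6.2   3.9  27.2]
 [-15.8  11.2  28.1]
 [-16.7  19.7  27.1]
 [-31.  -19.8  28.2]]
```

{"name": "step_arm", "arguments": {
  "rows": [
    [0.0038,0.0013,-0.0004,0,0,0],
    [0.0038,0.0013,0,0,0,0],
    [0.0038,0.0013,0,0,0,0],
    [0.0038,0.0013,0,0,0,0]
  ]
}}

```text
time: 9.85
position: [0.5112, 0.1861, 0.2429]
tool_rot: [0.577, 0.817, -0.005, -0.005]
ft_force: [-11.6, -4.6, 17.2]
grip_width: 0.0176
grip_force: 45.0
```

{"name": "step_arm", "arguments": {
  "rows": [
    [0.0028,0.001,0.0004,0,0,0],
    [0.0028,0.001,0,0,0,0],
    [0.0028,0.001,0,0,0,0],
    [0.0028,0.001,0,0,0,0],
    [0,0,0,0,0,0],
    [0,0,0,0,0,0]
  ]
}}

```text
time: 10.6
position: [0.5244, 0.1906, 0.2427]
tool_rot: [0.577, 0.817, -0.003, -0.003]
ft_force: [-6.4, -2.8, 8.8]
grip_width: 0.0178
grip_force: 45.0
```

{"name": "step_arm", "arguments": {
  "rows": [
    [0.0019,0.0007,0,0,0,0],
    [0.0019,0.0007,0,0,0,0],
    [0.0019,0.0007,0,0,0,0],
    [0.0009,0.0003,0,0,0,0],
    [0,0,0,0,0,0]
  ]
}}

```text
time: 11.22
position: [0.5306, 0.1929, 0.2426]
tool_rot: [0.577, 0.817, -0.004, -0.003]
ft_force: [-6.8, -1.8, 8.6]
grip_width: 0.0177
grip_force: 45.0
```

{"name": "step_arm", "arguments": {
  "rows": [
    [0.0009,0.0003,0,0,0,0],
    [0.0009,0.0003,0,0,0,0],
    [0,0,0,0,0,0]
  ]
}}

```text
time: 11.6
position: [0.5314, 0.1932, 0.2426]
tool_rot: [0.576, 0.817, -0.005, -0.004]
ft_force: [-9.2, -4.2, 11.6]
grip_width: 0.0175
grip_force: 45.0
```

{"name": "step_arm", "arguments": {
  "rows": [
    [0.0009,0.0003,0,0,0,0],
    [0.0009,0.0003,0,0,0,0],
    [0,0,0,0,0,0]
  ]
}}

```text
time: 11.98
position: [0.5361, 0.1945, 0.2422]
tool_rot: [0.577, 0.817, -0.0, -0.0]
ft_force: [0.8, 0.7, -3.9]
grip_width: 0.0182
grip_force: 45.0
```

The support force vanished at jig x ≈ -2, so the slot is over the pin. I lower gently.

{"name": "step_arm", "arguments": {
  "rows": [
    [0,0,-0.001,0,0,0],
    [0,0,-0.001,0,0,0],
    [0,0,-0.001,0,0,0],
    [0,0,0,0,0,0]
  ]
}}

```text
time: 12.48
position: [0.5368, 0.1946, 0.2389]
tool_rot: [0.577, 0.817, -0.0, -0.0]
ft_force: [-1.1, -0.4, -4.0]
grip_width: 0.0178
grip_force: 45.0
```

Dropping freely over the pin. I continue to the rest.

{"name": "step_arm", "arguments": {
  "rows": [
    [0,0,-0.002,0,0,0],
    [0,0,-0.002,0,0,0],
    [0,0,-0.002,0,0,0],
    [0,0,-0.001,0,0,0],
    [0,0,0,0,0,0],
    [0,0,0,0,0,0]
  ]
}}

```text
time: 13.22
position: [0.5367, 0.1946, 0.2326]
tool_rot: [0.577, 0.817, 0.0, 0.0]
ft_force: [-1.3, -0.4, 0.2]
grip_width: 0.0178
grip_force: 45.0
```

{"name": "step_arm", "arguments": {
  "rows": [
    [0,0,-0.001,0,0,0],
    [0,0,-0.001,0,0,0],
    [0,0,-0.001,0,0,0],
    [0,0,-0.001,0,0,0],
    [0,0,-0.001,0,0,0],
    [0,0,0,0,0,0],
    [0,0,0,0,0,0]
  ]
}}

```text
time: 14.1
position: [0.5367, 0.1946, 0.2275]
tool_rot: [0.577, 0.817, -0.0, -0.0]
ft_force: [-1.7, 0.6, 5.4]
grip_width: 0.0176
grip_force: 45.0
```

{"name": "step_arm", "arguments": {
  "rows": [
    [0,0,-0.0005,0,0,0],
    [0,0,-0.0005,0,0,0],
    [0,0,-0.0005,0,0,0],
    [0,0,0,0,0,0],
    [0,0,0,0,0,0],
    [0,0,0,0,0,0]
  ]
}}

```text
time: 14.85
position: [0.5367, 0.1945, 0.2267]
tool_rot: [0.577, 0.817, 0.0, 0.0]
ft_force: [-3.5, -0.7, 10.2]
grip_width: 0.0178
grip_force: 45.0
```

{"name": "step_arm", "arguments": {
  "rows": [
    [0,0,-0.0004,0,0,0],
    [0,0,-0.0004,0,0,0],
    [0,0,0,0,0,0],
    [0,0,0,0,0,0],
    [0,0,0,0,0,0],
    [0,0,0,0,0,0]
  ]
}}

```text
time: 15.6
position: [0.5367, 0.1946, 0.2267]
tool_rot: [0.577, 0.817, 0.0, 0.0]
ft_force: [-5.6, -0.8, 15.2]
grip_width: 0.0176
grip_force: 45.0
```

```bash
cat > w4.py <<'E'
from w import *
print("ft",np.round(o["ft_force"],2))
th=np.radians(19.55);C=np.array([.5388,.1947])
d=W[...,:2]-C;x=d[...,0]*np.cos(th)+d[...,1]*np.sin(th);y=-d[...,0]*np.sin(th)+d[...,1]*np.cos(th);z=W[...,2]
ok=(c["depth"]>0)&(z<.05)
for s in(-.06,-.03,.03,.06):
    k=ok&(abs(x-s)<.01); print(s,"plate z",np.round(np.median(z[k&(y>.02)&(y<.04)]),4),"rail z",np.round(np.median(z[k&(y>.051)&(y<.059)]),4))
cv2.imwrite("pics/w4.png",c["pixels"])
E
python3 w4.py
```

```text
t 15.6 pos [0.5367 0.1946 0.2267] yaw_y 19.538946171672585 tilt [ 0.0004 -0.    ] q [ 0.15  0.71  1.7  -0.    0.73 -0.19]
ft [-5.56 -0.77 15.16]
-0.06 plate z 0.0392 rail z 0.0385
-0.03 plate z 0.0386 rail z 0.0386
0.03 plate z 0.0386 rail z 0.0386
0.06 plate z 0.0392 rail z 0.0385
```

View pics/w4.png

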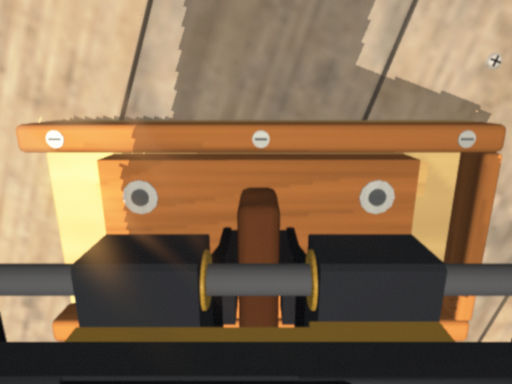

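The wrist view shows the plate inside the rails, its top at the same depth as the rail tops (38.6 mm for both; the bushes stand slightly proud). It is solidly home: the push rose 5 N with no further travel.

```bash
python3 -c "
from rig import hand_in
print(hand_in())"
```

```text
the job is handed in; nothing more can be done
None
```

The drill plate is in the jig with its slot over the pin, pressed home with its top flush with the rails, still gripped and held down at about 15 N, and the job is handed in at about 15.6 s.

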